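Show the large sherd to the recording camera

ROBOT

A 7-joint arm with a two-finger parallel gripper is mounted at the origin on a cart in front of the work surface, level with it; the furniture and walls round the work are solid. World frame = base frame: x ahead of the robot, y to its left, z up, the work surface at z = 0. Lengths are in m, angles in rad, forces in N, time in s.
With the tool pointing down it reaches from about 0.35 to 0.775 m from the base axis. Payload 3.1 kg.
Tool frame: the origin (TCP) lies midway between the tips of the shut fingers; the grasp point (between the pads) lies 19 mm behind it; z points along the fingers, y is the direction in which the jaws open and shut (so a half turn about z gives the same grasp; the last joint's range is limited). The gripper opens to 85 mm and grips with 20 to 120 N. Pads are 22 mm wide; open, the fingers measure 114 mm over their backs; the gripper's body (76 mm by 85 mm) begins 54 mm behind the grasp point. The pads swing forward as they close: fully open they stand 13 mm farther back than shut.
Start: joints at [1.303, 0.311, 0.014, 1.512, -0.004, 1.319, -0.027], TCP at [0.123, -0.536, 0.231] pointing down, gripper open.
Joint ranges: [-2.7, 2.7], [-0.3, 1.91], [-1.27, 1.3], [0.12, 2.57], [-1.44, 4.58], [0.2, 2.03], [-3.05, 3.05]. Speed limits (rad/s): [2.79, 2.79, 3.14, 3.14, 3.14, 3.14, 3.14].

INTERFACE

Orientations are given as a rotation vector (axis times angle).
In Python, from station import manip gives the robot as it stands.
- The arm moves only by the shell command python3 -m handwheel 'ROWS' [OPENING] [FORCE]. ROWS is JSON, a list of rows, each a list of 2 entries, a list of its own where there are three numbers: the shift along the tool's x, y, z in cm, then the turn, a rotation vector about the tool's x, y, z in degrees. In form: [[[dx, dy, dz], [rx, ry, rz]], ...]. A call has 1 to 12 rows; each row shifts and turns the commanded pose from where the row before left it, along the tool's axes as they then stand; what a row does not reach is not made up. A row lasts 1/10 s, in which the tool goes at most 50 mm and 8.59 degrees, less where a joint would pass 70% of its speed; a pose out of reach is approached as far as the arm can. A call with a gripper value outside its range is refused whole. OPENING is the opening, from -1 (shut) to 1 (fully open), set as the call begins (- or left out, the last holds). The fingers move at their own pace and stop on an object; FORCE is the grip in N (left out, the last holds). Time passes only in rows, so rows that do not move let the fingers close. It gives the time, the measured TCP pose, the force and the opening at its end, in the units of the state.
- manip.sense(): the state, without advancing time (a new reading comes with each control period).
- manip.grab_frame(name): name is "side" or "top"; returns a dict with "image" (400x640x3 uint8, red, green, blue), "depth" (400x640 float32, m along the optical axis (not along the pixel's ray), 0 where there is no reading), "camera_matrix" (3x3 intrinsics, pixels), "eye" and "rotation" of the camera in the world. Camera axes: x right, y up, looking along -z (the intrinsics and any distortion apply to the point x, -y, -z); pixel columns grow to the right and rows downward; lengths in m; the calibration is good to about 2 mm. A picture is of the moment at which its call begins.
- manip.hand_in(): hands the job in, once; it reports no verdict.
Trained networks look in the newest picture that a camera, given by its name, has taken for a name from the list of things; names that differ only in an ending like _2 or _b are one class to them, and where a whole thing is asked for, a point or a joint stands for the part that bears it (a point fixed in the world has none). Each returns a list of dicts, best first, with "conf" (0 to 1); they miss things now and then, are a little off and sometimes report something else, mostly with a low value. They report only what shows in the picture. A call takes as long as a camera call. They do not tell look-alikes from the thing itself.
- manip.find_in(camera, name): "point" ([x, y, z] in m, in the coordinates of the camera as it stood for that picture, good to about 4 mm: the middle of the surface that is visible of it).
- manip.tip_of(camera, name): "point" ([x, y, z] in m, in the coordinates of the camera as it stood for that picture, good to about 4 mm: a listed point, or the origin of a listed thing).
The state is a dict: "time_s": time; "qpos": joint angles; "dq": joint speeds; "effort": joint torques, N m; "eef_pos": TCP position; "tcp_rot": TCP orientation; "force": force on the tool from outside, world axes, zero at the start; "wrist_torque": the same for the moment, N m; "gripper_width": finger opening in m.
Only numpy, scipy, OpenCV 4.12 (cv2) and the standard library are available. Lean on these libraries where they do the work, as an engineer would, in place of code of your own. Each camera call takes 0.05 s, during which the arm holds its last target.

TASK

Slide the dust sash of the grey camera box up all the way by its wooden bar, so that the window is clear, and leave it up. Then take the largest sherd out of the drying rack and hold it up in front of the lens: centred on the lens, right above the steel disc in the base board, still standing upright as it stood in the rack, with a broad face square to the lens. Finish while holding it there, steady and in the air; do not knock it against the camera box, and leave the other sherds and the things lying about where they are.

Things in the scene. Friction and masses are not known exactly. Their poses are not given: they have to be found in the camera images.
- viewer: Grey camera box, fixed, 150 wide (y) x 85 deep x 168 high. Origin on the desk under the middle of its front face; x points into the box, z up; the face (plane x = 0) looks to -x, to the robot. Window 95 wide, 75 to 150 high; lens axis at y = 0, 115 up. Sash and rails stand out 14 from the face. Base board 160 wide, 8 thick, from x = -150 to +85.
- view_point (a point): Where the sherd's middle shall be shown: on the lens axis, 120 mm in front of the box's front face, 115 mm above the desk, right above the 22 mm steel disc in the base board. Axes of the camera box: x runs along the lens axis towards the lens, y sideways, z up.
- sash (a joint): Height by which the sash is raised, in m: 0 fully down (window covered), 0.09 fully up at its stop; the window is clear from 0.08. It slides straight up in two rails, needs about 6 N to lift and stays by friction where it is left.
- sash_bar (a point): Centre of the wooden bar on top of the sash: 14 mm thick along the box's x, 80 mm long along y, 16 mm high; moves with the sash (217 mm above the desk when down, 307 when up). A stem 40 mm wide, 6 mm thick joins it to the sash below; the box's roof, behind it, is 168 mm above the desk. Axes as the camera box.
- rack: Wooden drying rack, fixed, 80 (x) x 200 (y). Origin under its centre on the desk. Three slots along its x at y = -70, 0, +70, 15.5 mm wide between ribs 6 mm thick; slot floor 8 mm, rib tops 30 mm above the desk. A sherd stands on edge in each, broad faces towards the rack's +y and -y (leaning a few degrees); which slot holds which sherd varies.
- sherd_mid (a point): Middle of the large sherd, the largest of the three, flat, roughly six-sided: 85 mm wide (its x), 74 high as it stands (its y points up), 12 thick along its z, which is square to the broad faces. In the rack the middle is about 45 mm and its upper edge, some 40 mm long, about 82 mm above the desk. 46 to 82 g. Can be pinched across its thickness from above.
- pointed_sherd: Three-cornered sherd, 70 x 47 x 14 mm, standing point up in another slot, top about 75 mm above the desk. To be left alone. Origin on one broad face near its middle.
- small_sherd: Small four-sided sherd, 49 x 54 x 14 mm, standing on edge in another slot, top about 50 mm above the desk. To be left alone. Origin on one broad face near its middle.
- brush: Field brush lying on the desk near its front edge, 46 x 203 x 17 mm, long along its y, origin under its centre. To be left alone.
- scraper: Wooden scraper lying on the desk in front of the rack, 16 x 162 x 9 mm, long along its y, origin under its centre. To be left alone.
Mind the look-alikes: they are no part of the job. What is shaped like the part that bears sherd_mid but red or turquoise is not meant.

How it is judged:
On the way, in this order (a step that is already met when the one before it is completed fails the run):
1. the sash is raised so that the window is clear, the large sherd still in the rack (value of joint sash above 0.08 m and contact force between large_sherd and rack above 0.05 N), for 0.2 s.
2. the large sherd is gripped and lifted clear of the rack (z of sherd_mid in the frame of rack above 0.08 m and contact force between large_sherd and the fingers above 1 N), for 0.2 s.
At the end, for the whole second after the job is handed in: Sash up by at least 80 mm and let go; large sherd gripped, still, touching neither rack nor box; its middle within 25 mm of the viewing point along each of its axes; broad face square to the lens axis and sherd upright, each within 14 degrees (value of joint sash above 0.08 m and x of sherd_mid in the frame of view_point between -0.025 and 0.025 m and y of sherd_mid in the frame of view_point between -0.025 and 0.025 m and z of sherd_mid in the frame of view_point between -0.025 and 0.025 m and angle between the z axis of sherd_mid and the x axis of view_point, either way round below 0.25 rad and angle between the y axis of sherd_mid and the z axis of view_point, either way round below 0.25 rad and contact force between large_sherd and the fingers above 1 N and contact force between each of large_sherd, the fingers and viewer below 0.1 N and contact force between large_sherd and rack below 0.1 N and linear speed of large_sherd below 0.02 m/s and angular speed of large_sherd below 0.2 rad/s); the arm keeps its last pose, push and grip.
It fails at once if another sherd is moved by more than 25 mm (distance of any of pointed_sherd, small_sherd from where it was at the start of the episode above 0.025 m).
It fails at once if a thing lying about is moved by more than 30 mm (distance of any of brush, scraper from where it was at the start of the episode above 0.03 m).
It fails at once if the large sherd is knocked against the camera box (contact force between large_sherd and viewer above 2 N).
It also fails if it takes over 48 s, if anything falls off the work surface, if the arm or the gripper's body presses on something with over 40 N, if the wrist force passes 120 N, or if a joint passes its speed limit or range.

## Working session

There is one attempt and no reset: what is moved stays moved. The work goes in short steps, Python scripts to look and compute and a shell command to move; the robot and the scene stay as the last step left them, time stands still between calls to the robot, and variables do not carry over. Pictures are saved under pics/ and viewed, and the job is handed in when it is done.

```bash
ls; mkdir -p pics; cat > h.py <<'E'
import numpy as np, cv2
from station import manip
def snap(cam,fn):
    f=manip.grab_frame(cam); cv2.imwrite('pics/'+fn,cv2.cvtColor(f['image'],cv2.COLOR_RGB2BGR)); 
    np.savez('pics/'+fn+'.npz',**f); return f
def w(f,p): return np.array(f['eye'])+np.array(f['rotation'])@np.array(p)
def pix(f,p):
    c=np.array(f['rotation']).T@(np.array(p)-f['eye']); q=np.array(f['camera_matrix'])@np.array([c[0],-c[1],-c[2]]); return (q[:2]/q[2]).round(0)
def cloud(f):
    K=np.array(f['camera_matrix']); d=f['depth']; v,u=np.mgrid[:400,:640]
    x=(u-K[0,2])/K[0,0]*d; y=(v-K[1,2])/K[1,1]*d
    return np.stack([x,-y,-d],-1)@np.array(f['rotation']).T+np.array(f['eye'])
E
python3 - <<'E'
from h import *
np.set_printoptions(precision=4,suppress=True)
print(manip.sense())
for c in ['side','top']:
    f=snap(c,c+'0.png'); print(c,f['eye'],f['rotation'],f['camera_matrix'])
    for n in ['viewer','view_point','sash_bar','rack','sherd_mid','pointed_sherd','small_sherd','brush','scraper']:
        for m in ['find_in','tip_of']:
            try:
                for r in getattr(manip,m)(c,n)[:4]:
                    p=w(f,r['point']); print(n,m,round(r['conf'],2),p.round(3),pix(f,p))
            except Exception as e: print(n,m,e)
E
```

```text
pics
{'time_s': 0.0, 'qpos': array([ 1.3033,  0.3117,  0.014 ,  1.513 , -0.0044,  1.3192, -0.0272]), 'dq': array([ 0.0003, -0.    , -0.0005,  0.0009, -0.0006,  0.001 ,  0.0003]), 'effort': array([ -0.0001, -37.9918,   0.1459, -23.0586,   0.0122,   0.0136,
         0.    ]), 'eef_pos': array([ 0.123 , -0.5353,  0.2302]), 'tcp_rot': array([-3.1193, -0.3538,  0.0005]), 'force': array([ 0.0803,  0.5107, -0.509 ]), 'wrist_torque': array([ 0.0173, -0.0111, -0.066 ]), 'gripper_width': 0.0852262303125925}
side [ 0.2103 -0.486   0.5616] [ 1.0229 -0.3136 -0.504 ] [[393.1069   0.     318.4215]
 [  0.     393.1069 199.2119]
 [  0.       0.       1.    ]]
viewer find_in invalid index to scalar variable.
viewer tip_of invalid index to scalar variable.
view_point find_in invalid index to scalar variable.
view_point tip_of invalid index to scalar variable.
sash_bar find_in invalid index to scalar variable.
sash_bar tip_of invalid index to scalar variable.
rack tip_of invalid index to scalar variable.
sherd_mid find_in invalid index to scalar variable.
sherd_mid tip_of invalid index to scalar variabl
[... 713 characters left out ...]
_point tip_of invalid index to scalar variable.
sash_bar find_in invalid index to scalar variable.
sash_bar tip_of invalid index to scalar variable.
rack find_in invalid index to scalar variable.
rack tip_of invalid index to scalar variable.
sherd_mid find_in invalid index to scalar variable.
sherd_mid tip_of invalid index to scalar variable.
pointed_sherd tip_of invalid index to scalar variable.
small_sherd find_in invalid index to scalar variable.
small_sherd tip_of invalid index to scalar variable.
brush find_in invalid index to scalar variable.
brush tip_of invalid index to scalar variable.
scraper find_in invalid index to scalar variable.
scraper tip_of invalid index to scalar variable.
```

Rotation is a rotation vector; fix the helper.

```bash
cat > h.py <<'E'
import numpy as np, cv2
from scipy.spatial.transform import Rotation as Ro
from station import manip
np.set_printoptions(precision=4,suppress=True)
def snap(cam,fn):
    f=manip.grab_frame(cam); cv2.imwrite('pics/'+fn,cv2.cvtColor(f['image'],cv2.COLOR_RGB2BGR)); 
    np.savez('pics/'+fn+'.npz',**f); return f
def RR(f): return Ro.from_rotvec(np.array(f['rotation'])).as_matrix()
def w(f,p): return np.array(f['eye'])+RR(f)@np.array(p)
def pix(f,p):
    c=RR(f).T@(np.array(p)-f['eye']); q=np.array(f['camera_matrix'])@np.array([c[0],-c[1],-c[2]]); return (q[:2]/q[2]).round(0)
def cloud(f):
    K=np.array(f['camera_matrix']); d=f['depth']; v,u=np.mgrid[:400,:640]
    x=(u-K[0,2])/K[0,0]*d; y=(v-K[1,2])/K[1,1]*d
    return np.stack([x,-y,-d],-1)@RR(f).T+np.array(f['eye'])
def nets(c,f,names):
    for n in names:
        for m in ['find_in','tip_of']:
            try:
                for r in getattr(manip,m)(c,n)[:4]:
                    p=w(f,r['point']); print(n,m,round(r['conf'],2),p.round(3),pix(f,p))
            except Exception as e: print(n,m,e)
E
python3 - <<'E'
from h import *
for c in ['side','top']:
    f=snap(c,c+'0.png'); print(c)
    nets(c,f,['viewer','sash_bar','rack','sherd_mid','pointed_sherd','small_sherd','brush','scraper'])
E
```

```text
side
viewer find_in 0.55 [ 0.617 -0.107  0.048] [390. 300.]
viewer tip_of 0.73 [ 0.629 -0.081 -0.004] [383. 309.]
sash_bar find_in 0.62 [ 0.614 -0.088  0.15 ] [387. 250.]
sash_bar tip_of 0.8 [ 0.621 -0.078  0.227] [392. 209.]
rack find_in 0.57 [0.522 0.193 0.007] [271. 250.]
rack find_in 0.16 [ 0.617 -0.107  0.046] [390. 300.]
rack tip_of 0.69 [0.541 0.173 0.024] [282. 246.]
rack tip_of 0.65 [ 0.54   0.234 -0.007] [270. 243.]
sherd_mid find_in 0.85 [0.403 0.125 0.009] [234. 284.]
sherd_mid find_in 0.6 [0.525 0.228 0.052] [265. 226.]
sherd_mid tip_of 0.79 [0.532 0.237 0.041] [266. 228.]
sherd_mid tip_of 0.57 [0.408 0.135 0.007] [234. 281.]
sherd_mid tip_of 0.17 [ 0.505 -0.096  0.112] [337. 292.]
pointed_sherd tip_of 0.54 [0.535 0.314 0.04 ] [254. 213.]
small_sherd find_in 0.73 [0.538 0.161 0.039] [283. 244.]
small_sherd tip_of 0.46 [0.543 0.172 0.023] [283. 246.]
brush find_in 0.75 [ 0.374 -0.021  0.011] [249. 337.]
brush find_in 0.16 [ 0.617 -0.108  0.044] [390. 302.]
brush tip_of 0.89 [ 0.375  0.01  -0.005] [244. 332.]
scraper find_in 0.87 [0.375 0.277 0.008] [197. 251.]
scraper fin
[... 423 characters left out ...]
rack tip_of 0.93 [0.541 0.238 0.001] [278. 230.]
rack tip_of 0.71 [ 0.381  0.291 -0.002] [260. 284.]
sherd_mid find_in 0.95 [0.404 0.134 0.01 ] [313. 276.]
sherd_mid find_in 0.86 [0.836 0.089 0.01 ] [328. 136.]
sherd_mid tip_of 0.77 [0.405 0.133 0.006] [313. 276.]
sherd_mid tip_of 0.74 [0.838 0.091 0.008] [327. 136.]
sherd_mid tip_of 0.66 [0.536 0.232 0.042] [279. 230.]
pointed_sherd tip_of 0.62 [0.537 0.308 0.036] [253. 230.]
small_sherd tip_of 0.5 [0.536 0.175 0.022] [299. 231.]
brush find_in 0.85 [ 0.378 -0.004  0.012] [360. 285.]
brush tip_of 0.93 [ 0.374  0.014 -0.002] [353. 286.]
scraper find_in 0.59 [0.38  0.294 0.009] [258. 284.]
scraper tip_of 0.79 [ 0.378  0.292 -0.001] [259. 285.]
```

View pics/side0.png

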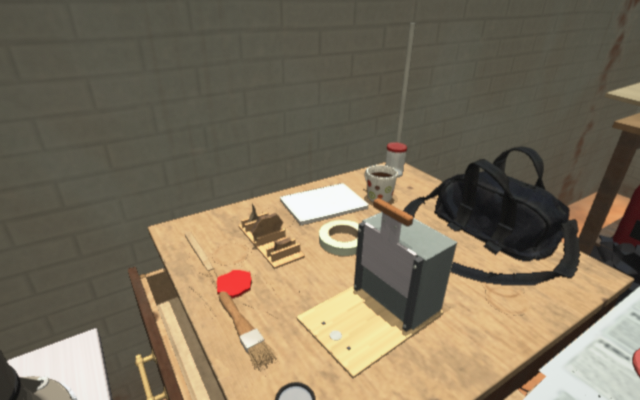

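View pics/top0.png

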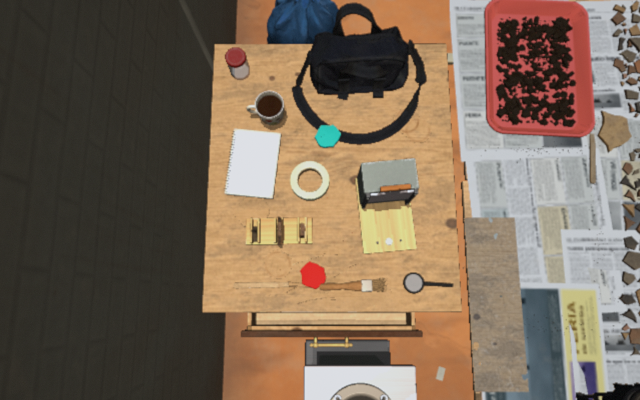

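Candidates for the large sherd in the top picture are red (313,276), turquoise (327,136) and brown in the rack's middle slot (279,230). The brown one fits, because it stands in the rack and is neither red nor turquoise. I'll confirm it in a crop and measure.

```bash
python3 - <<'E'
from h import *
class D(dict): pass
t=np.load('pics/top0.png.npz'); s=np.load('pics/side0.png.npz')
a=cv2.imread('pics/top0.png')[205:255,235:325]; b=cv2.imread('pics/side0.png')[195:275,225:315]
c=cv2.imread('pics/top0.png')[150:260,345:430]
cv2.imwrite('pics/crop0.png',np.hstack([cv2.resize(a,(360,200),interpolation=3),cv2.resize(b,(360,320),interpolation=3)[:200]]))
cv2.imwrite('pics/crop1.png',np.hstack([cv2.resize(b,(450,400),interpolation=3),cv2.resize(c,(309,400),interpolation=3)]))
def rect(P,name):
    r=cv2.minAreaRect((P[:,:2]*1000).astype(np.float32)); print(name,len(P),r,'z',np.percentile(P[:,2],[5,50,95]).round(4))
Ct=cloud(t);Cs=cloud(s)
def sel(C,x0,x1,y0,y1,z0,z1):
    m=(C[...,0]>x0)&(C[...,0]<x1)&(C[...,1]>y0)&(C[...,1]<y1)&(C[...,2]>z0)&(C[...,2]<z1); return C[m]
for C,n in((Ct,'top'),(Cs,'side')):
    print(n)
    rect(sel(C,.55,.75,-.2,.05,.205,.25),'bar')
    rect(sel(C,.6,.8,-.2,.05,.155,.175),'roof')
    rect(sel(C,.45,.75,-.2,.05,.0055,.0105),'board')
    rect(sel(C,.48,.60,.11,.36,.005,.036),'rack')
    for z in ((.06,.09),(.04,.06)):
      rect(sel(C,.48,.60,.21,.27,*z),'big')
    P=sel(C,.48,.60,.20,.27,.036,.09)
    c=P.mean(0);u,ss,v=np.linalg.svd(P-c);print(c,v[2],ss/np.sqrt(len(P)), np.percentile(P,[2,98],axis=0))
    rect(sel(C,.48,.60,.28,.34,.036,.09),'pt'); rect(sel(C,.48,.60,.13,.2,.036,.09),'small')
E
```

```text
top
bar 189 ((619.6382446289062, -82.74185180664062), (15.054412841796875, 79.79788970947266), 5.972855091094971) z [0.2223 0.2315 0.2368]
roof 1684 ((662.434814453125, -79.09508514404297), (100.58206939697266, 150.996826171875), 4.859899997711182) z [0.1624 0.1675 0.1721]
board 1629 ((597.424072265625, -73.5386734008789), (293.0188903808594, 245.6327362060547), 0.0700845718383789) z [0.0058 0.0078 0.0102]
rack 1429 ((540.1744995117188, 235.26226806640625), (245.369140625, 118.80722045898438), 89.9527359008789) z [0.0055 0.0098 0.0316]
big 93 ((536.52490234375, 228.4561309814453), (70.13663482666016, 10.716084480285645), 0.792775571346283) z [0.0617 0.0754 0.082 ]
big 14 ((535.0623168945312, 231.6486358642578), (83.48475646972656, 6.604098796844482), 1.1249526739120483) z [0.0485 0.0525 0.0596]
[0.5314 0.2291 0.0714] [-0.0317  0.9746  0.2217] [0.0227 0.0102 0.0034] [[0.4943 0.2234 0.0477]
 [0.5717 0.2356 0.0845]]
pt 39 ((542.9114990234375, 303.07183837890625), (12.59499740600586, 49.005855560302734), 80.95734405517578) z [0.0366 0.0456 0.0702]
small 54 ((547.4074096679688, 163.534271
[... 592 characters left out ...]
29357910156), 0.8580805063247681) z [0.0055 0.0176 0.0324]
big 191 ((533.2222290039062, 226.71533203125), (13.308734893798828, 64.4382095336914), 88.19402313232422) z [0.0609 0.0704 0.0783]
big 213 ((530.849609375, 227.225830078125), (12.6250638961792, 80.19538116455078), 84.24592590332031) z [0.0411 0.0498 0.0588]
[0.5294 0.2265 0.0578] [-0.0202 -0.9985 -0.0505] [0.0207 0.0127 0.0025] [[0.4949 0.2221 0.0373]
 [0.5678 0.2329 0.0784]]
pt 59 ((528.412353515625, 303.4794921875), (14.05889892578125, 16.60930061340332), 25.74881935119629) z [0.0371 0.0475 0.0658]
small 93 ((538.1611938476562, 163.79542541503906), (37.49971008300781, 14.572942733764648), 1.616006851196289) z [0.0368 0.0423 0.0454]
```

View pics/crop0.png

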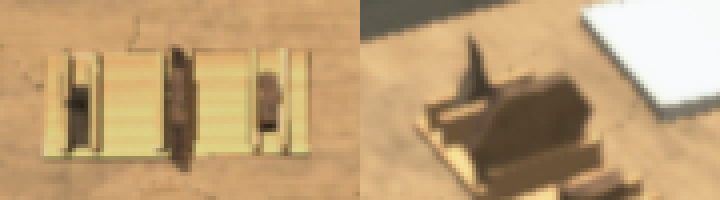

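View pics/crop1.png

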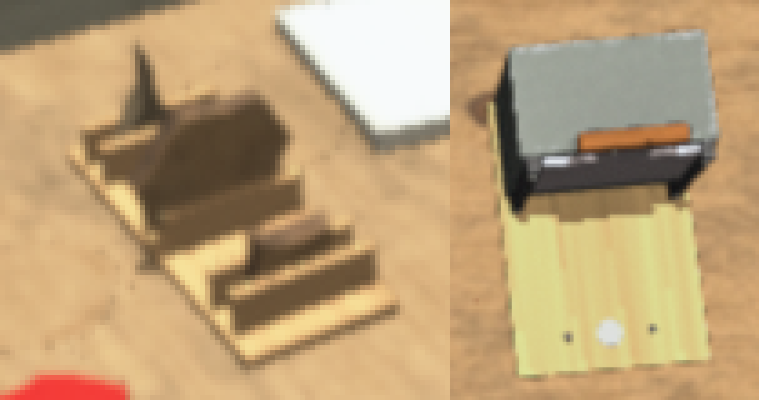

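The crop confirms that the large brown six-sided sherd stands in the middle slot, at top (279,230) and side (265,226). The pointed and small sherds are on either side of it. Box yaw is about 5.2°, and the bar is at (0.6185,-0.083,0.217). First I swing towards the bar.

```bash
cat >> h.py <<'E'
def goal(pos,yaw,tilt=None):
    """tool down, tool y at yaw deg. prints remaining turn (tool rotvec deg) and shift along tool axes AFTER the turn and before, cm"""
    s=manip.sense(); R=Ro.from_rotvec(s['tcp_rot']).as_matrix()
    a=np.radians(yaw); y=np.array([np.cos(a),np.sin(a),0]); z=np.array([0,0,-1.]); x=np.cross(y,z)
    T=np.stack([x,y,z],1)
    print('t',round(s['time_s'],2),'pos',s['eef_pos'],'q',s['qpos'],'F',s['force'],'w',round(s['gripper_width'],4))
    print('yaw now',np.degrees(np.arctan2(R[1,1],R[0,1])).round(2),'turn',np.degrees(Ro.from_matrix(R.T@T).as_rotvec()).round(2),'shift before turn',(R.T@(np.array(pos)-s['eef_pos'])*100).round(2),'after',(T.T@(np.array(pos)-s['eef_pos'])*100).round(2))
E
python3 - <<'E'
from h import *
t=np.load('pics/top0.png.npz'); C=cloud(t); im=t['image']
sub=im[225:255,370:415].astype(int); sat=sub.max(-1)-sub.min(-1)
m=(sub.min(-1)>190)&(sat<40); v,u=np.nonzero(m); print(u.mean()+370,v.mean()+225,m.sum(), C[225:255,370:415][m].mean(0))
E
python3 -m handwheel '[[[4.2,0.3,-0.3],[0,0,-4.1]],[[4.2,0.3,-0.3],[0,0,-4.1]],[[4.2,0.3,-0.3],[0,0,-4.1]],[[4.2,0.3,-0.3],[0,0,-4.1]],[[4.2,0.3,-0.3],[0,0,-4.1]],[[4.2,0.3,-0.3],[0,0,-4.1]],[[4.2,0.3,-0.3],[0,0,-4.1]],[[4.2,0.3,-0.3],[0,0,-4.1]],[[4.2,0.3,-0.3],[0,0,-4.1]],[[4.2,0.3,-0.3],[0,0,-4.1]]]' 1
python3 -c "
from h import *
goal([.6185,-.083,.27],5.2)"
```

```text
388.62857142857143 240.97142857142856 35 [ 0.5075 -0.0925  0.0087]
time_s: 4.6
eef_pos: [0.4907, -0.346, 0.2613]
tcp_rot: [2.798, 1.428, 0.0]
force: [-0.2, -1.1, 0.2]
gripper_width: 0.0854
t 4.6 pos [ 0.4907 -0.346   0.2613] q [ 0.7711  0.4205 -0.279   1.2983  0.1138  1.4378 -0.1266] F [-0.2236 -1.0557  0.2283] w 0.0854
yaw now -35.92 turn [  0.02   0.01 -41.12] shift before turn [28.8  -5.08 -0.87] after [25.04 15.11 -0.87]
```

```bash

python3 -m handwheel '[[[2.9,0.45,-0.09],[0,0,-4.1]],[[2.9,0.45,-0.09],[0,0,-4.1]],[[2.9,0.45,-0.09],[0,0,-4.1]],[[2.9,0.45,-0.09],[0,0,-4.1]],[[2.9,0.45,-0.09],[0,0,-4.1]],[[2.9,0.45,-0.09],[0,0,-4.1]],[[2.9,0.45,-0.09],[0,0,-4.1]],[[2.9,0.45,-0.09],[0,0,-4.1]],[[2.9,0.45,-0.09],[0,0,-4.1]],[[2.9,0.45,-0.09],[0,0,-4.1]],[[0,0,0],[0,0,0]]]'
python3 -c "
from h import *
goal([.6185,-.083,.198],5.2)"
```

```text
time_s: 5.7
eef_pos: [0.6179, -0.0822, 0.2707]
tcp_rot: [-2.109, -2.324, -0.007]
force: [0.9, 0.8, 0.8]
gripper_width: 0.0854
t 5.7 pos [ 0.6179 -0.0822  0.2707] q [ 0.407   0.4966 -0.4924  1.1985  0.2224  1.4984  0.0468] F [0.8955 0.8351 0.7734] w 0.0854
yaw now 5.54 turn [ 0.07 -0.31  0.34] shift before turn [-0.12  0.04  7.27] after [-0.08  0.05  7.27]
```

```bash

python3 -m handwheel '[[[-0.1,0,1.5],[0,0,0]],[[0,0,1.5],[0,0,0.3]],[[0,0,1.5],[0,0,0]],[[0,0,1.5],[0,0,0]],[[0,0,1.2],[0,0,0]],[[0,0,0],[0,0,0]],[[0,0,0],[0,0,0]]]' 1 40
python3 - <<'E'
from h import *
goal([.6185,-.083,.198],5.2)
f=snap('side','s1.png'); cv2.imwrite('pics/s1c.png',cv2.resize(f['image'][100:330,280:520,::-1],None,fx=2.5,fy=2.5))
E
```

```text
time_s: 6.4
eef_pos: [0.6175, -0.0911, 0.1984]
tcp_rot: [2.13, 2.309, -0.0]
force: [0.0, -0.0, 1.1]
gripper_width: 0.0853
t 6.4 pos [ 0.6175 -0.0911  0.1984] q [ 0.4222  0.527  -0.4784  1.3297  0.2403  1.3416  0.0255] F [ 0.049  -0.0301  1.1149] w 0.0853
yaw now 4.6 turn [-0.    0.01 -0.6 ] shift before turn [0.8  0.17 0.04] after [0.8  0.17 0.04]
```

View pics/s1c.png

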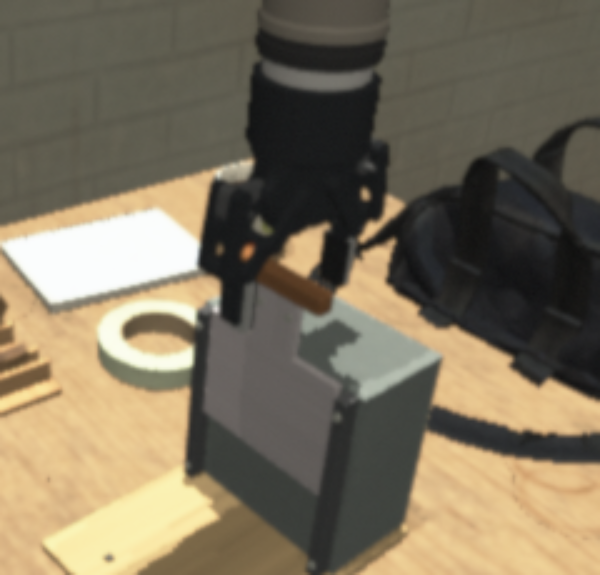

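Fingers straddle the bar (orange-brown, crop (295,290)). I nudge to centre, then close.

```bash

python3 -m handwheel '[[[0.4,0.1,0],[0,0,-0.3]],[[0.4,0.1,0],[0,0,-0.3]],[[0,0,0],[0,0,0]]]'
python3 -c "
from h import *
goal([.6185,-.083,.198],5.2)"
python3 -m handwheel '[[[0,0,0],[0,0,0]],[[0,0,0],[0,0,0]],[[0,0,0],[0,0,0]],[[0,0,0],[0,0,0]],[[0,0,0],[0,0,0]],[[0,0,0],[0,0,0]],[[0,0,0],[0,0,0]],[[0,0,0],[0,0,0]]]' -1 50
python3 -c "
from h import *
goal([.6185,-.083,.288],5.2)"
```

```text
time_s: 6.75
eef_pos: [0.6192, -0.0808, 0.1989]
tcp_rot: [2.115, 2.323, 0.002]
force: [-0.3, -1.4, -0.3]
gripper_width: 0.0857
t 6.75 pos [ 0.6192 -0.0808  0.1989] q [ 0.4096  0.5274 -0.4839  1.329   0.2418  1.3419  0.0213] F [-0.3261 -1.3913 -0.2734] w 0.0857
yaw now 5.36 turn [ 0.07 -0.05  0.16] shift before turn [-0.21 -0.09  0.09] after [-0.21 -0.09  0.09]
time_s: 7.55
eef_pos: [0.6194, -0.0826, 0.1984]
tcp_rot: [2.117, 2.32, 0.002]
force: [2.3, 0.0, -1.6]
gripper_width: 0.0134
t 7.55 pos [ 0.6194 -0.0826  0.1984] q [ 0.4108  0.5281 -0.4824  1.329   0.2425  1.3407  0.0214] F [ 2.2993  0.0229 -1.6465] w 0.0134
yaw now 5.23 turn [0.09 0.01 0.03] shift before turn [-0.03 -0.08 -8.96] after [-0.03 -0.09 -8.96]
```

Gripped (13.4 mm wide, as expected). Lift 9 cm.

```bash

python3 -m handwheel '[[[0,0,-1],[0,0,0]],[[0,0,-1],[0,0,0]],[[0,0,-1],[0,0,0]],[[0,0,-1],[0,0,0]],[[0,0,-1],[0,0,0]],[[0,0,-1],[0,0,0]],[[0,0,-1],[0,0,0]],[[0,0,-1],[0,0,0]],[[0,0,-0.7],[0,0,0]],[[0,0,0],[0,0,0]],[[0,0,0],[0,0,0]]]'
python3 - <<'E'
from h import *
goal([.6185,-.083,.288],5.2)
f=snap('side','s2.png'); cv2.imwrite('pics/s2c.png',cv2.resize(f['image'][70:330,280:520,::-1],None,fx=2.3,fy=2.3))
E
```

```text
time_s: 8.65
eef_pos: [0.6192, -0.0826, 0.2806]
tcp_rot: [-2.115, -2.319, 0.002]
force: [8.7, 0.7, -14.9]
gripper_width: 0.013
t 8.65 pos [ 0.6192 -0.0826  0.2806] q [ 0.3973  0.4995 -0.488   1.1688  0.2255  1.5282  0.0425] F [  8.6676   0.6586 -14.9088] w 0.013
yaw now 5.26 turn [-0.18 -0.08  0.06] shift before turn [-0.03 -0.07 -0.74] after [-0.03 -0.07 -0.74]
```

View pics/s2c.png

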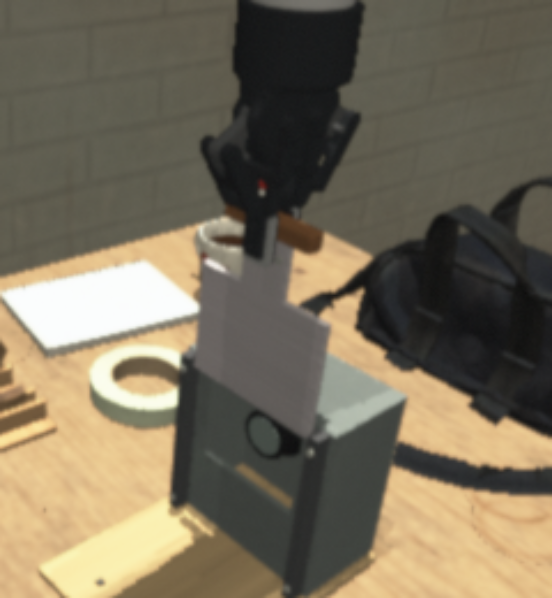

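Sash up about 82 mm and lens visible (crop (270,435)). I lift the last bit.

```bash

python3 -m handwheel '[[[0,0,-0.3],[0,0,0]],[[0,0,-0.3],[0,0,0]],[[0,0,-0.3],[0,0,0]],[[0,0,0],[0,0,0]],[[0,0,0],[0,0,0]]]'
python3 - <<'E'
from h import *
goal([.6185,-.083,.288],5.2)
f=snap('side','s3.png')
C=cloud(f); m=(abs(C[...,0]-.6185)<.02)&(abs(C[...,1]+.083)<.05)&(C[...,2]>.27)&(C[...,2]<.335); 
im=f['image'].astype(int); m&=(im[...,0]>im[...,2]*1.6)
print(m.sum(),np.percentile(C[m],[2,50,98],axis=0))
E
```

```text
time_s: 9.2
eef_pos: [0.6188, -0.0825, 0.2809]
tcp_rot: [-2.109, -2.314, 0.009]
force: [16.6, 1.3, -39.9]
gripper_width: 0.0131
t 9.2 pos [ 0.6188 -0.0825  0.2809] q [ 0.3942  0.5059 -0.4863  1.1581  0.2248  1.5412  0.0442] F [ 16.6135   1.2897 -39.9451] w 0.0131
yaw now 5.31 turn [-0.68 -0.25  0.11] shift before turn [-0.04 -0.04 -0.71] after [-0.04 -0.04 -0.71]
287 [[ 0.6088 -0.1228  0.2997]
 [ 0.616  -0.1076  0.3086]
 [ 0.6269 -0.0491  0.3146]]
```

The sash is against its stop (force jumped to 40 N with no motion, bar top at 0.315). I relax the push, open, and back out upwards.

```bash

python3 -m handwheel '[[[0,0,0.4],[0,0,0]],[[0,0,0.4],[0,0,0]],[[0,0,0.3],[0,0,0]],[[0,0,0],[0,0,0]]]'
python3 -m handwheel '[[[0,0,0],[0,0,0]],[[0,0,0],[0,0,0]],[[0,0,0],[0,0,0]],[[0,0,0],[0,0,0]],[[0,0,0],[0,0,0]],[[0,0,0],[0,0,0]]]' 1
python3 -m handwheel '[[[0,0,-1],[0,0,0]],[[0,0,-1],[0,0,0]],[[0,0,-1.5],[0,0,0]],[[0,0,-1.5],[0,0,0]],[[0,0,-1.5],[0,0,0]],[[0,0,0],[0,0,0]]]'
python3 - <<'E'
from h import *
goal([.6185,-.083,.35],5.2)
f=snap('side','s4.png')
C=cloud(f); m=(abs(C[...,0]-.6185)<.02)&(abs(C[...,1]+.083)<.05)&(C[...,2]>.22)&(C[...,2]<.335); 
im=f['image'].astype(int); m&=(im[...,0]>im[...,2]*1.6)
print(m.sum(),np.percentile(C[m],[2,50,98],axis=0))
E
```

```text
time_s: 9.65
eef_pos: [0.6192, -0.0826, 0.2806]
tcp_rot: [-2.116, -2.32, 0.001]
force: [7.5, -0.1, -9.3]
gripper_width: 0.0135
time_s: 10.25
eef_pos: [0.6187, -0.0825, 0.2836]
tcp_rot: [2.117, 2.32, 0.0]
force: [-0.2, 0.1, -0.1]
gripper_width: 0.0854
time_s: 10.85
eef_pos: [0.6201, -0.0822, 0.3519]
tcp_rot: [2.114, 2.317, 0.007]
force: [-0.2, 0.2, 1.3]
gripper_width: 0.0857
t 10.85 pos [ 0.6201 -0.0822  0.3519] q [ 0.3734  0.4925 -0.489   1.004   0.226   1.6855  0.0541] F [-0.1781  0.1601  1.3049] w 0.0857
yaw now 5.24 turn [0.37 0.04 0.04] shift before turn [-0.07 -0.16  0.19] after [-0.07 -0.16  0.19]
484 [[ 0.6092 -0.1224  0.3003]
 [ 0.6145 -0.0916  0.3097]
 [ 0.6259 -0.0479  0.3141]]
```

View pics/s4.png

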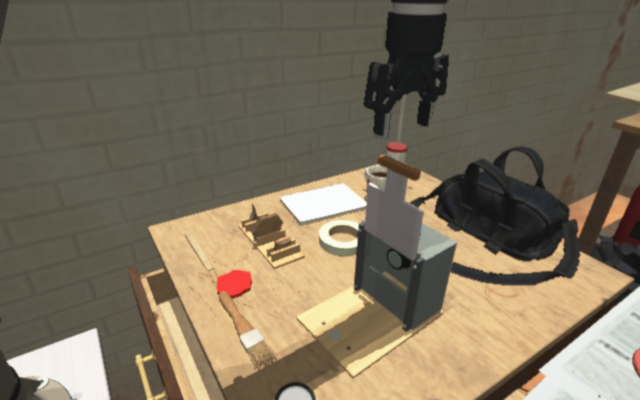

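Sash stays up (bar at (398,165), lens clear at (398,258)). I move on to the rack.

```bash

python3 -m handwheel '[[[2.84,1.55,0],[0,0,-7.8]],[[2.84,1.55,0],[0,0,-7.8]],[[2.84,1.55,0],[0,0,-7.8]],[[2.84,1.55,0],[0,0,-7.8]],[[2.84,1.55,2],[0,0,-7.8]],[[2.84,1.55,2],[0,0,-7.8]],[[2.84,1.55,2],[0,0,-7.8]],[[2.84,1.55,2],[0,0,-7.8]],[[2.84,1.55,2],[0,0,-7.8]],[[2.84,1.55,2],[0,0,-7.8]],[[2.84,1.55,2],[0,0,-7.8]],[[0,0,0],[0,0,0]]]' 0
python3 -c "
from h import *
goal([.534,.230,.12],90.9)"
```

```text
time_s: 12.1
eef_pos: [0.5236, 0.2326, 0.2045]
tcp_rot: [0.048, -3.131, 0.003]
force: [-0.9, -0.0, 0.2]
gripper_width: 0.0425
t 12.1 pos [0.5236 0.2326 0.2045] q [ 0.1236  0.5122 -0.8536  1.4564  0.3825  1.3576  0.8509] F [-0.9457 -0.0237  0.1847] w 0.0425
yaw now 91.75 turn [-0.1  -0.61  0.84] shift before turn [-1.12 -0.27  8.44] after [-1.03 -0.27  8.45]
```

```bash

python3 -m handwheel '[[[-0.5,-0.1,2.0],[0,0,0.4]],[[-0.5,-0.1,2.0],[0,0,0.4]],[[0,0,2.0],[0,0,0]],[[0,0,1.5],[0,0,0]],[[0,0,0],[0,0,0]],[[0,0,0],[0,0,0]]]'
python3 - <<'E'
from h import *
goal([.534,.230,.12],90.9)
f=snap('side','s5.png'); cv2.imwrite('pics/s5c.png',cv2.resize(f['image'][130:290,190:350,::-1],None,fx=3.5,fy=3.5,interpolation=3))
g=snap('top','t5.png'); cv2.imwrite('pics/t5c.png',cv2.resize(g['image'][180:280,210:340,::-1],None,fx=4,fy=4,interpolation=3))
E
```

```text
time_s: 12.7
eef_pos: [0.5418, 0.2275, 0.1335]
tcp_rot: [-0.006, 3.142, 0.0]
force: [0.0, -0.0, 1.1]
gripper_width: 0.0428
t 12.7 pos [0.5418 0.2275 0.1335] q [ 0.1102  0.5869 -0.8088  1.5276  0.4411  1.2174  0.8053] F [ 0.0118 -0.033   1.1403] w 0.0428
yaw now 90.21 turn [ 0.01  0.   -0.69] shift before turn [0.78 0.26 1.35] after [0.78 0.27 1.35]
```

View pics/s5c.png

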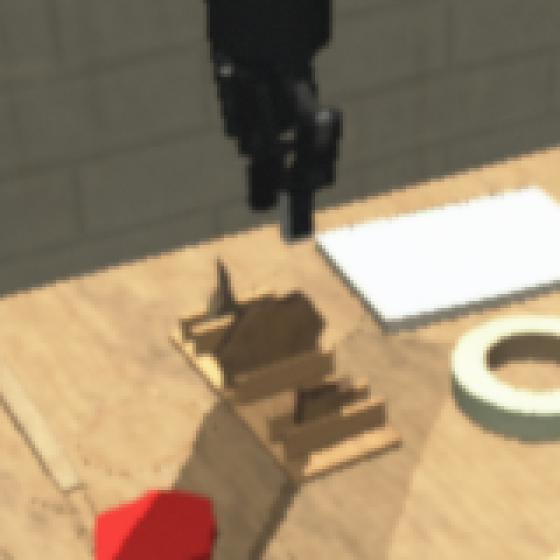

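View pics/t5c.png

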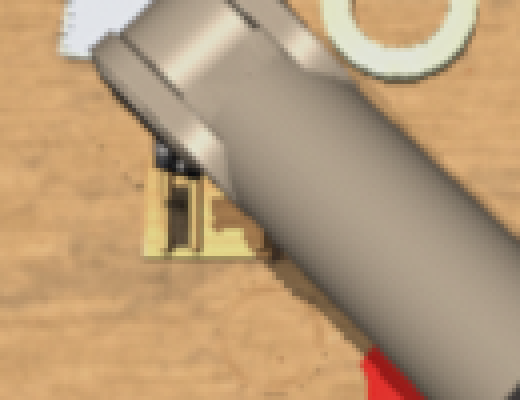

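```bash

python3 -m handwheel '[[[0.4,0.13,0.7],[0,0,-0.3]],[[0.4,0.13,0.7],[0,0,-0.4]],[[0,0,0],[0,0,0]],[[0,0,0],[0,0,0]],[[0,0,0],[0,0,0]]]'
python3 - <<'E'
from h import *
goal([.534,.230,.042],90.9)
for n in ('side0','top0'):
    f=np.load(f'pics/{n}.png.npz'); C=cloud(f)
    for z in ((.04,.05),(.05,.06),(.06,.07),(.07,.076),(.076,.09)):
        m=(abs(C[...,0]-.53)<.06)&(abs(C[...,1]-.23)<.025)&(C[...,2]>z[0])&(C[...,2]<z[1])
        P=C[m]
        print(n,z,len(P),np.percentile(P[:,:2],[3,50,97],axis=0).ravel() if len(P) else '')
E
```

```text
time_s: 13.3
eef_pos: [0.5338, 0.2301, 0.1194]
tcp_rot: [-0.026, 3.141, 0.0]
force: [-0.1, 0.1, 0.5]
gripper_width: 0.0427
t 13.3 pos [0.5338 0.2301 0.1194] q [ 0.1074  0.5894 -0.8088  1.5641  0.4496  1.1827  0.7975] F [-0.0531  0.0927  0.4817] w 0.0427
yaw now 90.94 turn [0.   0.02 0.04] shift before turn [-0.02 -0.01  7.74] after [-0.02 -0.01  7.74]
side0 (0.04, 0.05) 110 [0.4929 0.2244 0.5285 0.2271 0.5689 0.2329]
side0 (0.05, 0.06) 103 [0.4974 0.2231 0.5251 0.2258 0.5662 0.2324]
side0 (0.06, 0.07) 93 [0.5032 0.2225 0.5306 0.2249 0.562  0.2318]
side0 (0.07, 0.076) 51 [0.5081 0.2216 0.5321 0.2243 0.5581 0.2314]
side0 (0.076, 0.09) 47 [0.513  0.2218 0.527  0.228  0.5532 0.2325]
top0 (0.04, 0.05) 3 [0.4968 0.2315 0.4969 0.2342 0.5719 0.2357]
top0 (0.05, 0.06) 11 [0.4934 0.2279 0.4994 0.2305 0.5721 0.2344]
top0 (0.06, 0.07) 14 [0.5023 0.2243 0.5067 0.2291 0.5702 0.2339]
top0 (0.07, 0.076) 37 [0.5083 0.2237 0.5399 0.2271 0.5634 0.2331]
top0 (0.076, 0.09) 42 [0.514  0.2232 0.5307 0.2291 0.5564 0.2326]
```

Sherd centre at grip height is about (0.533, 0.230), so I'm aligned. Descend, close gently with 40 N.

```bash

python3 -m handwheel '[[[0,0,1.5],[0,0,0]],[[0,0,1.5],[0,0,0]],[[0,0,1.5],[0,0,0]],[[0,0,1.2],[0,0,0]],[[0,0,1.0],[0,0,0]],[[0,0,1.0],[0,0,0]],[[0,0,0],[0,0,0]],[[0,0,0],[0,0,0]]]'
python3 -c "
from h import *
goal([.534,.230,.042],90.9)"
python3 -m handwheel '[[[0,0,0],[0,0,0]],[[0,0,0],[0,0,0]],[[0,0,0],[0,0,0]],[[0,0,0],[0,0,0]],[[0,0,0],[0,0,0]],[[0,0,0],[0,0,0]],[[0,0,0],[0,0,0]]]' -1 40
python3 - <<'E'
from h import *
goal([.534,.230,.042],90.9)
f=snap('side','s6.png'); cv2.imwrite('pics/s6c.png',cv2.resize(f['image'][130:290,190:350,::-1],None,fx=3.5,fy=3.5,interpolation=3))
E
```

```text
time_s: 14.1
eef_pos: [0.5337, 0.2302, 0.0423]
tcp_rot: [-0.026, 3.141, 0.0]
force: [-0.7, -0.6, -0.2]
gripper_width: 0.0422
t 14.1 pos [0.5337 0.2302 0.0423] q [ 0.0764  0.6729 -0.7584  1.6418  0.5203  1.0392  0.7435] F [-0.712  -0.5909 -0.2183] w 0.0422
yaw now 90.95 turn [0.01 0.   0.05] shift before turn [-0.03 -0.02  0.03] after [-0.03 -0.02  0.03]
time_s: 14.8
eef_pos: [0.5339, 0.2335, 0.0434]
tcp_rot: [-0.028, 3.139, 0.008]
force: [0.8, 4.6, 0.5]
gripper_width: 0.0109
t 14.8 pos [0.5339 0.2335 0.0434] q [ 0.0756  0.6723 -0.7612  1.6407  0.5184  1.0366  0.7435] F [0.8228 4.5636 0.5403] w 0.0109
yaw now 91.04 turn [0.31 0.12 0.14] shift before turn [-0.01 -0.35  0.14] after [-0.01 -0.35  0.14]
```

View pics/s6c.png

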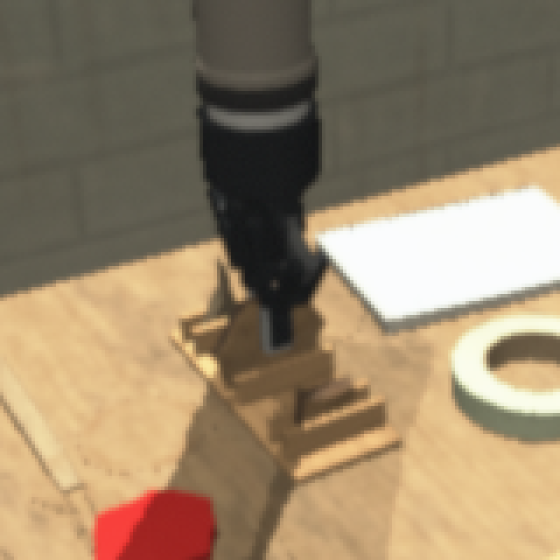

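Gripped at 10.9 mm. Lift straight up.

```bash

python3 -m handwheel '[[[0,0.2,-0.4],[0,0,0]],[[0,0.1,-0.8],[0,0,0]],[[0,0,-1],[0,0,0]],[[0,0,-1],[0,0,0]],[[0,0,-1.5],[0,0,0]],[[0,0,-1.5],[0,0,0]],[[0,0,-1.5],[0,0,0]],[[0,0,-1.5],[0,0,0]],[[0,0,-1],[0,0,0]],[[0,0,0],[0,0,0]],[[0,0,0],[0,0,0]],[[0,0,0],[0,0,0]]]'
python3 - <<'E'
from h import *
goal([.506,-.093,.15],5.2)
f=snap('side','s7.png'); cv2.imwrite('pics/s7c.png',cv2.resize(f['image'][100:290,190:350,::-1],None,fx=3,fy=3,interpolation=3))
nets('side',f,['sherd_mid','pointed_sherd','small_sherd'])
E
```

```text
time_s: 16.05
eef_pos: [0.533, 0.2325, 0.1434]
tcp_rot: [0.026, -3.14, 0.002]
force: [-0.4, -0.3, -1.2]
gripper_width: 0.0101
t 16.05 pos [0.533  0.2325 0.1434] q [ 0.1079  0.5692 -0.8204  1.5307  0.4309  1.2327  0.8083] F [-0.3754 -0.3072 -1.216 ] w 0.0101
yaw now 90.94 turn [-0.12 -0.04 85.74] shift before turn [  3.24 -32.51  -0.63] after [-32.17  -5.64  -0.66]
sherd_mid find_in 0.85 [0.408 0.129 0.008] [235. 282.]
sherd_mid find_in 0.79 [0.52  0.232 0.142] [260. 192.]
sherd_mid find_in 0.46 [0.529 0.222 0.011] [268. 241.]
sherd_mid tip_of 0.98 [0.531 0.241 0.142] [263. 189.]
sherd_mid tip_of 0.61 [0.404 0.133 0.004] [233. 283.]
pointed_sherd find_in 0.4 [0.534 0.299 0.041] [256. 215.]
pointed_sherd tip_of 0.48 [0.535 0.311 0.039] [254. 214.]
small_sherd find_in 0.7 [0.536 0.162 0.035] [282. 245.]
small_sherd tip_of 0.43 [0.543 0.172 0.024] [283. 246.]
```

View pics/s7c.png

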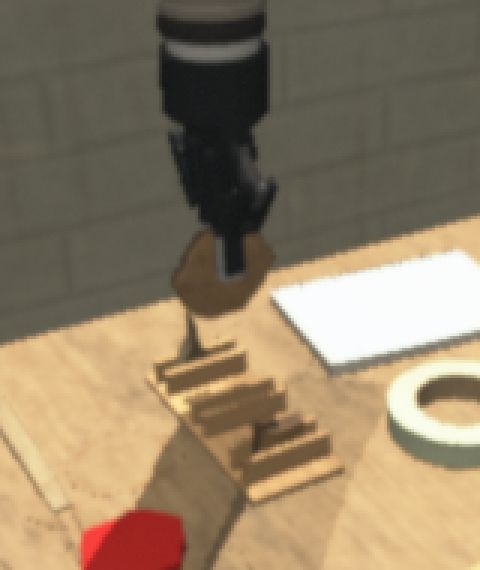

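Sherd is held upright (side crop (222,272)), neighbours unmoved. I turn in place first, then translate sideways, to stay clear of the box.

```bash

python3 -m handwheel '[[[0,0,-0.2],[0,0,7]],[[0,0,-0.2],[0,0,7.5]],[[0,0,-0.2],[0,0,7.5]],[[0,0,-0.2],[0,0,7.5]],[[0,0,-0.2],[0,0,7.5]],[[0,0,0],[0,0,7.5]],[[0,0,0],[0,0,7.5]],[[0,0,0],[0,0,7.5]],[[0,0,0],[0,0,7.5]],[[0,0,0],[0,0,7.5]],[[0,0,0],[0,0,7.5]],[[0,0,0],[0,0,3.7]]]'
python3 -m handwheel '[[[-1,-1,0],[0,0,0]],[[-2,-1,0],[0,0,0]],[[-3,-1,0],[0,0,0]],[[-3,-1,0],[0,0,0]],[[-3,-0.7,0],[0,0,0]],[[-3,-0.4,0],[0,0,0]],[[-3,-0.4,0],[0,0,0]],[[-3,0,0],[0,0,0]],[[-3,0,0],[0,0,0]],[[-3,0,0],[0,0,0]],[[-3,0,0],[0,0,0]],[[-1.5,0,0],[0,0,0]]]'
python3 -m handwheel '[[[0,0,0],[0,0,0]],[[0,0,0],[0,0,0]],[[0,0,0],[0,0,0]]]'
python3 - <<'E'
from h import *
goal([.506,-.093,.115],5.2)
E
```

```text
time_s: 17.6
eef_pos: [0.5334, 0.2332, 0.1542]
tcp_rot: [-2.121, -2.317, 0.0]
force: [-0.2, 0.2, -0.4]
gripper_width: 0.0099
time_s: 18.8
eef_pos: [0.5074, -0.0892, 0.1542]
tcp_rot: [2.122, 2.316, -0.002]
force: [0.4, 0.4, 0.4]
gripper_width: 0.0104
time_s: 19.1
eef_pos: [0.5076, -0.0829, 0.1544]
tcp_rot: [-2.113, -2.324, -0.002]
force: [-0.6, 1.0, -1.8]
gripper_width: 0.0107
t 19.1 pos [ 0.5076 -0.0829  0.1544] q [ 0.4435  0.3246 -0.3956  1.7153  0.1347  1.1288  0.104 ] F [-0.6308  1.0189 -1.7501] w 0.0107
yaw now 5.46 turn [ 0.01 -0.09  0.26] shift before turn [-1.   -0.26  3.93] after [-0.99 -0.25  3.94]
```

```bash

python3 -m handwheel '[[[-0.3,-0.1,1],[0,0,0]],[[0,0,1],[0,0,0]],[[0,0,1],[0,0,0]],[[0,0,0.9],[0,0,0]],[[0,0,0],[0,0,0]],[[0,0,0],[0,0,0]],[[0,0,0],[0,0,0]],[[0,0,0],[0,0,0]],[[0,0,0],[0,0,0]]]'
python3 - <<'E'
from h import *
goal([.506,-.093,.115],5.2)
f=snap('side','s8.png'); nets('side',f,['sherd_mid','sash_bar'])
cv2.imwrite('pics/s8c.png',cv2.resize(f['image'][130:380,270:470,::-1],None,fx=2.4,fy=2.4,interpolation=3))
C=cloud(f); im=f['image'].astype(int)
m=(abs(C[...,0]-.506)<.03)&(abs(C[...,1]+.093)<.06)&(C[...,2]>.06)&(C[...,2]<.16)&(im[...,0]>im[...,2]*1.35)
P=C[m]; c=P.mean(0); u,s,v=np.linalg.svd(P-c); print(len(P),c,v,s/np.sqrt(len(P)),np.percentile(P,[1,99],axis=0))
E
```

```text
time_s: 20.0
eef_pos: [0.5072, -0.0888, 0.1157]
tcp_rot: [2.117, 2.32, 0.001]
force: [0.3, 0.8, -0.2]
gripper_width: 0.0104
t 20.0 pos [ 0.5072 -0.0888  0.1157] q [ 0.4425  0.3647 -0.3843  1.765   0.1558  1.0408  0.0935] F [ 0.3193  0.7651 -0.2022] w 0.0104
yaw now 5.24 turn [0.05 0.02 0.04] shift before turn [-0.41 -0.16  0.07] after [-0.41 -0.16  0.07]
sherd_mid find_in 0.88 [ 0.501 -0.106  0.115] [339. 295.]
sherd_mid find_in 0.76 [0.405 0.127 0.009] [234. 283.]
sherd_mid tip_of 0.85 [ 0.505 -0.084  0.117] [334. 285.]
sherd_mid tip_of 0.8 [0.405 0.133 0.007] [233. 282.]
sash_bar find_in 0.92 [ 0.618 -0.09   0.229] [395. 211.]
sash_bar tip_of 0.91 [ 0.616 -0.081  0.307] [396. 166.]
647 [ 0.5058 -0.1026  0.1189] [[-0.1179  0.6238 -0.7726]
 [-0.0035 -0.7783 -0.6279]
 [-0.993  -0.0713  0.0939]] [0.0239 0.0147 0.0041] [[ 0.4969 -0.1292  0.0819]
 [ 0.5253 -0.0545  0.1569]]
```

View pics/s8c.png

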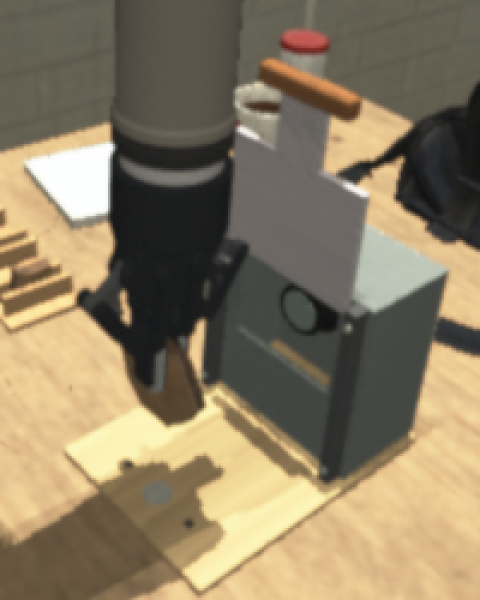

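Held above the disc: sherd middle by net is (0.505,-0.084,0.117) against a target of (0.506,-0.093,0.115). I check whether it pivoted in the grip by comparing its outline before and after lifting, and nudge y.

```bash

python3 -m handwheel '[[[-0.3,-0.1,0.1],[0,0,0]],[[0,0,0],[0,0,0]],[[0,0,0],[0,0,0]],[[0,0,0],[0,0,0]],[[0,0,0],[0,0,0]],[[0,0,0],[0,0,0]],[[0,0,0],[0,0,0]],[[0,0,0],[0,0,0]],[[0,0,0],[0,0,0]]]'
python3 - <<'E'
from h import *
goal([.506,-.093,.115],5.2)
C0=cloud(np.load('pics/side0.png.npz')); f7=np.load('pics/s7.png.npz'); C7=cloud(f7); im=f7['image'].astype(int)
col=im[...,0]>im[...,2]*1.3
for dz in range(28,86,6):
    z=dz/1000; o=[z]
    for C,off,m in ((C0,0,True),(C7,.1,col)):
        q=(abs(C[...,0]-.53)<.06)&(abs(C[...,1]-.23)<.02)&(C[...,2]>z+off)&(C[...,2]<z+off+.006)&m
        P=C[q]; o+=[np.percentile(P[:,0],[2,98]).round(4) if len(P)>3 else None]
    print(*o)
q=(abs(C7[...,0]-.53)<.06)&(abs(C7[...,1]-.23)<.03)&(C7[...,2]>.09)&(C7[...,2]<.19)&col
P=C7[q]; print(np.percentile(P,[1,99],axis=0)); c=np.median(P,0)
f=snap('side','s9.png'); nets('side',f,['sherd_mid']); 
f=snap('top','t9.png'); nets('top',f,['sherd_mid','pointed_sherd','small_sherd','brush','scraper','sash_bar'])
E
```

```text
time_s: 21.15
eef_pos: [0.5061, -0.0918, 0.1143]
tcp_rot: [2.118, 2.321, -0.0]
force: [0.7, -0.5, -1.4]
gripper_width: 0.0104
t 21.15 pos [ 0.5061 -0.0918  0.1143] q [ 0.4474  0.3659 -0.3828  1.7672  0.1558  1.0383  0.0997] F [ 0.7059 -0.5314 -1.3553] w 0.0104
yaw now 5.24 turn [-0.    0.    0.04] shift before turn [-0.12 -0.02 -0.07] after [-0.12 -0.02 -0.07]
0.028 [0.4983 0.5668] [0.4963 0.5634]
0.034 [0.4958 0.5654] [0.4931 0.566 ]
0.04 [0.4919 0.5704] [0.491 0.57 ]
0.046 [0.4946 0.5701] [0.4917 0.5706]
0.052 [0.4975 0.566 ] [0.4963 0.5678]
0.058 [0.5008 0.5623] [0.4997 0.5624]
0.064 [0.5049 0.5595] [0.5023 0.5613]
0.07 [0.5075 0.5587] [0.5065 0.5552]
0.076 [0.5128 0.5535] [0.5103 0.5241]
0.082 None None
[[0.4919 0.2139 0.1085]
 [0.5694 0.2364 0.1798]]
sherd_mid find_in 0.93 [ 0.501 -0.106  0.117] [340. 295.]
sherd_mid find_in 0.93 [0.403 0.13  0.009] [233. 283.]
sherd_mid tip_of 0.75 [ 0.505 -0.087  0.115] [335. 287.]
sherd_mid tip_of 0.64 [0.403 0.134 0.004] [232. 283.]
sherd_mid find_in 0.81 [0.405 0.132 0.008] [313. 276.]
sherd_mid find_in 0.65 [0.837 0.091 0.011] [327. 136.]

[... 182 characters left out ...]
0.28 [ 0.378  0.292 -0.   ] [259. 285.]
pointed_sherd tip_of 0.56 [0.536 0.307 0.039] [254. 230.]
small_sherd tip_of 0.5 [0.538 0.173 0.023] [300. 230.]
small_sherd tip_of 0.33 [ 0.615 -0.085  0.309] [401. 182.]
brush find_in 0.82 [ 0.378 -0.002  0.008] [359. 285.]
brush tip_of 0.8 [ 0.377  0.012 -0.003] [354. 285.]
scraper find_in 0.73 [0.383 0.295 0.003] [258. 283.]
scraper find_in 0.72 [ 0.614 -0.08   0.253] [396. 187.]
scraper tip_of 0.69 [ 0.38   0.291 -0.   ] [260. 284.]
sash_bar find_in 0.94 [ 0.617 -0.081  0.253] [396. 186.]
sash_bar find_in 0.6 [0.383 0.294 0.009] [258. 283.]
sash_bar tip_of 0.88 [ 0.617 -0.083  0.31 ] [401. 181.]
sash_bar tip_of 0.28 [0.379 0.293 0.   ] [259. 285.]
```

View pics/t9.png

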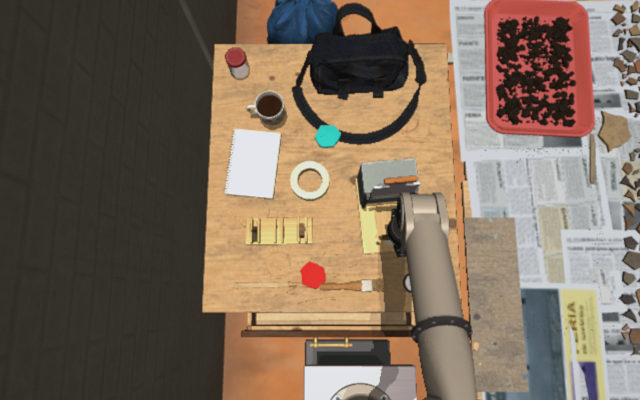

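The outline is unchanged within 3 mm, so it has not pivoted. Both cameras put the sherd middle within about 6 mm of the target, its tilt is about 5°, and everything else is where it was. I hand in after a short rest.

```bash

python3 -m handwheel '[[[0,0,0],[0,0,0]],[[0,0,0],[0,0,0]],[[0,0,0],[0,0,0]],[[0,0,0],[0,0,0]],[[0,0,0],[0,0,0]]]'
python3 -c "
from h import *
s=manip.sense(); print(s['dq'],s['eef_pos'],s['gripper_width'],s['time_s']); print(manip.hand_in())"
```

```text
time_s: 22.45
eef_pos: [0.5061, -0.0918, 0.1143]
tcp_rot: [2.118, 2.321, 0.0]
force: [0.3, -0.2, -1.8]
gripper_width: 0.0103
[-0.0003 -0.0009 -0.0016  0.0003  0.0008 -0.0006 -0.0007] [ 0.5061 -0.0918  0.1143] 0.01032446810172554 22.45
the job is handed in; nothing more can be done
None
```

I raised the sash to its stop by the wooden bar and let go. Then I took the large brown sherd from the rack's middle slot and held it in front of the lens. The job was handed in at 22.5 s; no verdict is reported.

**Last checks:**
- **Sash:** the bar is at about 0.307–0.310 m, so the sash is fully up.
- **Sherd position:** both cameras put its middle within about 6 mm of my estimate of the viewing point, (0.506, -0.093, 0.115). Two other readings of the box and disc agreed with that estimate to about 2 mm.
- **Sherd attitude:** the face was about 5° off square just before the last 3 mm nudge. Its outline just after lifting matched the one in the rack to within about 3 mm, apart from the top edge, which the fingers hid.
- **Grip:** the arm is still and the grip steady at 10.3 mm. That is a little under the nominal 12 mm thickness.
- **Other sherds and things lying about:** the networks place the other two sherds, the brush and the scraper where they were at the start.

**Noted along the way:** at the sash's stop I pulled with about 40 N for a moment, then relaxed before letting go. The networks also reported the red and turquoise look-alikes, which I ignored.

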